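Make room in the ratchet rack and put the tin in the row

ROBOT

A 6-joint arm with a two-finger parallel gripper is mounted at the origin on a cart in front of the work surface, level with it; the furniture and walls round the work are solid. World frame = base frame: x ahead of the robot, y to its left, z up, the work surface at z = 0. Lengths are in m, angles in rad, forces in N, time in s.
With the tool pointing down it reaches from about 0.35 to 0.975 m from the base axis. Payload 4.9 kg.
Tool frame: the origin (TCP) lies between the finger pads; the fingertips stand 22 mm ahead of it and the grasp point (between the pads) lies 3 mm ahead of it; z points along the fingers, y is the line along which they close (so a half turn about z gives the same grasp; the last joint's range is limited). The gripper opens to 85 mm and grips with 20 to 120 N. Pads are 22 mm wide; open, the fingers measure 114 mm over their backs; the gripper's body (76 mm by 85 mm) begins 54 mm behind the grasp point. The pads swing forward as they close: fully open they stand 13 mm farther back than shut.
Start: joints at [1.057, 0.053, 1.613, -0, 1.476, -0.119], TCP at [0.24, 0.577, 0.253] pointing down, gripper open.
Joint ranges: [-3.01, 3.01], [-1.01, 2.22], [0.06, 2.58], [-1.02, 4.17], [0.09, 2.62], [-3.14, 3.14]. Speed limits (rad/s): [2.57, 2.57, 3.14, 3.14, 3.14, 3.14].

INTERFACE

Orientations are given as a unit quaternion [w, x, y, z].
In Python, from plant import state, grab_frame, get_calibration, job_done, recognise, regions_of gives the robot as it stands.
- The arm moves only by the tool apply_moves, never from a script. Its argument "targets" is a list of rows, each an object with "translation": the shift along the tool's x, y, z normalised to -1 to 1, where 1 is 100 mm, a list of three; "twist": the turn about the tool's z normalised to -1 to 1, where 1 is 0.1 rad; "hand": the opening, from 0 (shut) to 1 (fully open). A call has 1 to 8 rows; each row shifts and turns the commanded pose from where the row before left it, along the tool's axes as they then stand; what a row does not reach is not made up. A row lasts 1/10 s, in which the tool goes at most 50 mm and 8.59 degrees, less where a joint would pass 70% of its speed; a pose out of reach is approached as far as the arm can. A call with a number of a shift or a turn outside -1 to 1 is refused whole. A call with a gripper value outside its range is refused whole. The fingers move at their own pace and stop on an object; the grip force is fixed at half the most. Time passes only in rows, so rows that do not move let the fingers close. It gives the time, the measured TCP pose, the force, the opening and the grip force at its end, in the units of the state.
- state(): the state, without advancing time (a new reading comes with each control period).
- grab_frame(name): name is "scene" or "top"; returns the picture (400x640x3 uint8, red, green, blue); there is no depth.
- get_calibration(name): a dict with "camera_matrix" (3x3 intrinsics, pixels), "D" ([k1, k2, p1, p2, k3] as OpenCV has them; the pictures are not rectified), "pose" (4x4, takes a point from camera to world coordinates). Camera axes: x right, y up, looking along -z (the intrinsics and any distortion apply to the point x, -y, -z); pixel columns grow to the right and rows downward; lengths in m; the calibration is good to about 2 mm. A picture is of the moment at which its call begins. get_calibration takes no time and is no camera call.
- job_done(): hands the job in; it is judged then, once.
Trained networks look in the newest picture that a camera, given by its name, has taken for a name from the list of things; names that differ only in an ending like _2 or _b are one class to them, and where a whole thing is asked for, a point or a joint stands for the part that bears it (a point fixed in the world has none). Each returns a list of dicts, best first, with "score" (0 to 1); they miss things now and then, are a little off and sometimes report something else, mostly with a low value. They report only what shows in the picture. A call takes as long as a camera call. They do not tell look-alikes from the thing itself.
- recognise(camera, query): "point" ([x, y, z] in m, in world coordinates, good to about 4 mm: the middle of the surface that is visible of it).
- regions_of(camera, query): "pixels" (400x640 bool, what is visible of it).
The state is a dict: "time": time; "joint_pos": joint angles; "joint_vel": joint speeds; "joint_efforts": joint torques, N m; "tool_pos": TCP position; "tool_rot": TCP orientation; "contact_force": force on the tool from outside, world axes, zero at the start; "ft_torque": the same for the moment, N m; "gripper_width": opening from 0.0 (shut) to 1.0 (fully open); "grasp_force": force on a finger pad.
Only numpy, scipy, OpenCV 4.12 (cv2) and the standard library are available. Lean on these libraries where they do the work, as an engineer would, in place of code of your own. Each camera call takes 0.05 s, during which the arm holds its last target. There are 200 camera calls.

TASK

The tin belongs in the row in the white pantry rack, beside the coffee jar. Press down the orange release of the sliding stop and, keeping it pressed, push the stop back along its rail to the far end; then push the tin along the worktop into the gap beside the coffee jar until it stands against the back panel, and push the stop up again, ratchet clicking, until the tin is held snugly between it and the coffee jar. Only press and push with the fingers: lift or carry nothing, keep the tin and the coffee jar upright, and leave the spice jar, salt shaker and mug alone.

Things in the scene. Friction and masses are not known exactly. Their poses are not given: they have to be found in the camera images.
- rack: fixed white rack, 310 mm long along own y (-150 to +160 mm). Origin: on the worktop, middle of the front face of its 80 mm high back panel; +x away from the robot, +y to the left, turned up to 0.18 rad. Bay on the -x side, no floor plate. End plate at the right: inner face y = -145 mm, 42 mm deep, 100 mm high. Toothed rail (5 mm pitch) along the panel's top: centre x = +7 mm, tips z = 95.5 mm
- stop (a joint): sliding stop on the rail, m: 0 (closed) to 0.125 (fully back), growing to the rack's +y (left). Inner face of its plate (4 mm thick, 42 mm deep, 100 mm high) at rack y = -79 mm + value. The ratchet lets it go towards 0 freely (about 5 N; let go, it settles back up to one 5 mm tooth) but blocks it from growing unless the release is held down. Starts at 0.005 to 0.04, too narrow for the tin
- release (a joint): release rocker of the stop, rad: 0 = up, claw in the teeth; 0.20 = fully pressed; claw clear of the teeth above about 0.11. Sprung: about 2 N at the ridge to start, 6 N fully pressed; comes up when let go. Dips to about 0.10 while the claw rides over a tooth
- release_pad (a point): top of the ridge across the orange thumb pad (30 mm across the rail, 40 mm along it), over the rail's centre line, z = 117 mm when up, at rack y = -49 mm + stop value; moves with the stop. Press straight down: 8.5 mm travel, claw clear from about 5 mm. The thumb wall stands 20 mm from the ridge on the rack's +y side: a finger holding the pad down can push the stop back against it
- thumb_wall (a point): middle of the top edge (z = 145 mm) of the black upright thumb wall on the stop, 34 mm wide across the rail, 6 mm thick along it, lower edge z = 118 mm; centre at rack y = -24 mm + stop value. Its inner (-y) side is pushed to slide the stop back, its outer (+y) side to slide it up. Outside the wall the mechanism is at most 108 mm high
- stop_face (a point): middle of the stop plate's inner face (facing the coffee jar), 22 mm in front of the back panel and 50 mm above the worktop
- tin: plain ribbed grey food tin standing upright and loose on the worktop in front of the rack, 66 mm in diameter, 86 mm high, about 0.36 kg. Origin: centre of its underside. Against the back panel its centre is 33 mm in front of the panel
- coffee_jar: clear glass coffee jar with a grey lid, standing in the row against the fixed end plate, loose, 0.3 kg; body 60 mm in diameter, lid 64 mm, 115 mm high. Origin: centre of its underside. With jar, tin and stop pushed together the stop reads about 0.062
- spice_jar: small spice jar with a dark cap, 41 mm in diameter, 105 mm high, a bystander; origin: centre of its underside
- salt_shaker: glass salt shaker with a grey cap, 44 mm in diameter, 90 mm high, a bystander; origin: centre of its underside
- mug: green and white mug, 86 mm across (121 mm with the handle), 99 mm high, a bystander; origin: centre of its underside
Not all that is in view belongs to the job. Leave any blue or red look-alike of the tin alone.

How it is judged:
On the way, in this order (a step that is already met when the one before it is completed fails the run):
1. the stop is pushed right back along its rail (0.117 or more) (value of joint stop above 0.117 m), for 0.2 s.
2. the tin stands in the gap, within 10 mm of the back panel, with the stop still back (x of tin in the frame of rack above -0.043 m and y of tin in the frame of rack between -0.07 and 0.04 m and angle between tin's own z axis and vertical below 0.1 rad and value of joint stop above 0.085 m), for 0.2 s.
At the end, for the whole second after the job is handed in: Tin upright in the row within 10 mm of the back panel, beside the coffee jar, which stands upright with its back within 20 mm of the panel; stop pushed up to 0.072 or less (at most 10 mm of play; a tooth is 5 mm), claw in the teeth (release below 0.08), all at rest (value of joint stop below 0.072 m and value of joint release below 0.08 rad and x of tin in the frame of rack above -0.043 m and y of tin in the frame of rack between -0.07 and 0.04 m and x of coffee_jar in the frame of rack above -0.05 m and y of coffee_jar in the frame of rack below -0.095 m and angle between each of coffee_jar, tin's own z axis and vertical below 0.1 rad and linear speed of each of tin, coffee_jar below 0.01 m/s and velocity of joint stop between -0.005 and 0.005 m/s); the robot touches nothing.
It fails at once if the tin or the coffee jar is lifted more than 12 mm (height (world z) of any of tin, coffee_jar above 0.012 m).
It fails at once if the tin or the coffee jar is tipped by more than 0.35 rad (angle between any of tin, coffee_jar's own z axis and vertical above 0.35 rad).
It fails at once if the spice jar, salt shaker or mug is moved more than 20 mm (distance of any of spice_jar, salt_shaker, mug from where it was at the start of the episode above 0.02 m).
It also fails if it takes over 61 s, if anything falls off the work surface, if the arm or the gripper's body presses on something with over 40 N, if the wrist force passes 120 N, or if a joint passes its speed limit or range.

## Working session

There is one attempt and no reset: what is moved stays moved. The work goes in short steps, Python scripts to look and compute and a tool call to move; the robot and the scene stay as the last step left them, time stands still between calls to the robot, and variables do not carry over. Pictures are saved under pics/ and viewed, at most 10 in all, crops included, and the job is handed in when it is done.

Besides the shell and the picture viewer there is one more tool, called after "Emit:" as name([rows], argument=value, ...), one row to a line, values as JSON. apply_moves: Moves the arm, as the interface text tells. Its arguments: {"type":"object","properties":{"targets":{"type":"array"}},"required":["targets"]}

```bash
mkdir -p pics
cat > h.py <<'E'
import numpy as np,cv2
from plant import *
def rec(c,q,n=3):
    return [(round(r["score"],2),np.round(r["point"],3).tolist()) for r in recognise(c,q)[:n]]
def proj(c,P):
    k=get_calibration(c);T=np.linalg.inv(np.array(k["pose"]));p=(T[:3,:3]@np.atleast_2d(P).T).T+T[:3,3]
    p=p*[1,-1,-1]
    return cv2.projectPoints(p,np.zeros(3),np.zeros(3),np.array(k["camera_matrix"],float),np.array(k["D"],float))[0][:,0]
def ray(c,uv,z):
    k=get_calibration(c);T=np.array(k["pose"]);u=cv2.undistortPoints(np.array([[uv]],float),np.array(k["camera_matrix"],float),np.array(k["D"],float))[0,0]
    d=T[:3,:3]@[u[0],-u[1],-1];return T[:3,3]+d*(z-T[2,3])/d[2]
def save(c,n):
    f=grab_frame(c);cv2.imwrite("pics/"+n,f[:,:,::-1]);return f
E
python3 - <<'E'
from h import *
a=save("scene","s0.png");b=save("top","t0.png")
for c in("scene","top"):
  for q in["rack","stop","release_pad","thumb_wall","stop_face","tin","coffee_jar","spice_jar","salt_shaker","mug"]: print(c,q,rec(c,q))
s=state();print(s)
E
```

```text
scene rack [(0.71, [0.549, -0.199, 0.068]), (0.62, [0.546, -0.244, 0.098])]
scene stop [(0.87, [0.545, -0.239, 0.094])]
scene release_pad [(0.71, [0.56, -0.243, 0.111])]
scene thumb_wall [(0.8, [0.545, -0.244, 0.097])]
scene stop_face [(0.75, [0.547, -0.244, 0.099]), (0.18, [0.556, -0.246, 0.111])]
scene tin [(0.92, [0.43, -0.12, 0.08]), (0.78, [0.333, -0.312, 0.086])]
scene coffee_jar [(0.66, [0.541, -0.239, 0.102])]
scene spice_jar [(0.73, [0.735, -0.257, 0.074])]
scene salt_shaker [(0.73, [0.422, -0.467, 0.056]), (0.39, [0.448, -0.242, 0.088])]
scene mug [(0.75, [0.726, -0.105, 0.07]), (0.58, [0.419, -0.467, 0.054]), (0.22, [0.544, -0.24, 0.098])]
top rack [(0.65, [0.584, -0.226, 0.006])]
top stop [(0.78, [0.557, -0.242, 0.115])]
top release_pad [(0.55, [0.559, -0.24, 0.114])]
top thumb_wall [(0.8, [0.556, -0.239, 0.113])]
top stop_face [(0.9, [0.557, -0.238, 0.113]), (0.57, [0.738, -0.105, 0.052])]
top tin [(0.84, [0.445, -0.132, 0.084]), (0.74, [0.466, -0.255, 0.084]), (0.6, [0.345, -0.322, 0.085])]
top coffee_jar [(0.59, [0.52, -0.343, 0.111])]
top spice_jar [(0.96, [0.745, -0.262, 0.103])]
top salt_shaker [(0.77, [0.431, -0.468, 0.082])]
top mug [(0.8, [0.742, -0.105, 0.048])]
{'time': 1.1, 'joint_pos': array([ 1.05699242e+00,  5.26739060e-02,  1.61288856e+00, -7.81774832e-06,
        1.47597553e+00, -1.18992629e-01]), 'joint_vel': array([-8.28039155e-04, -7.34443105e-04,  8.42854910e-04, -9.63331099e-05,
        2.43301386e-03,  1.84912108e-03]), 'joint_efforts': array([-2.06068776e-04, -3.93689275e+01, -3.70468783e+01, -1.55860323e-05,
        5.49812521e-04, -1.02409174e-05]), 'tool_pos': array([0.24038935, 0.57691207, 0.25332661]), 'tool_rot': array([1.22015357e-05, 1.96125656e-01, 9.80578771e-01, 2.47618890e-05]), 'contact_force': array([0.45074446, 0.67606   , 0.52738293]), 'ft_torque': array([0.06450624, 0.03219721, 0.02982331]), 'grasp_force': 0.0, 'gripper_width': 1.0003332566531367}
```

View pics/s0.png

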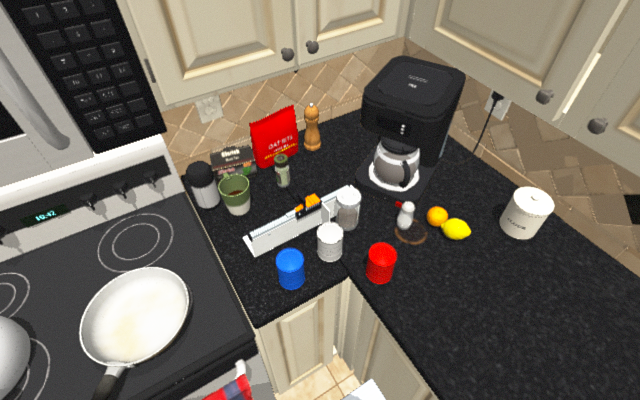

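View pics/t0.png

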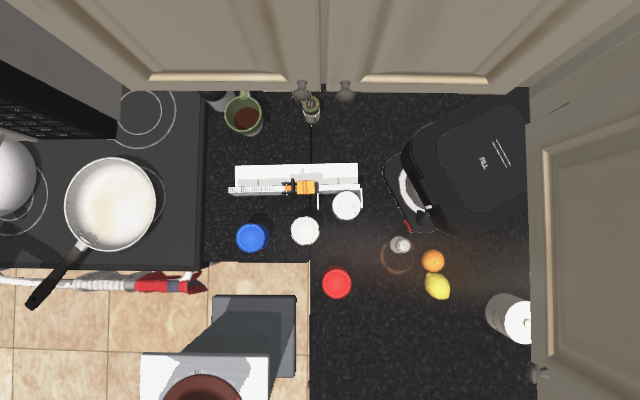

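Run:
```python
import cv2
t=cv2.imread("pics/t0.png");s=cv2.imread("pics/s0.png")
cv2.imwrite("pics/c1.png",cv2.resize(t[155:255,220:380],None,fx=5,fy=5,interpolation=cv2.INTER_CUBIC))
cv2.imwrite("pics/c2.png",cv2.resize(s[175:295,235:395],None,fx=5,fy=5,interpolation=cv2.INTER_CUBIC))
```

```text
(no output)
```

View pics/c1.png

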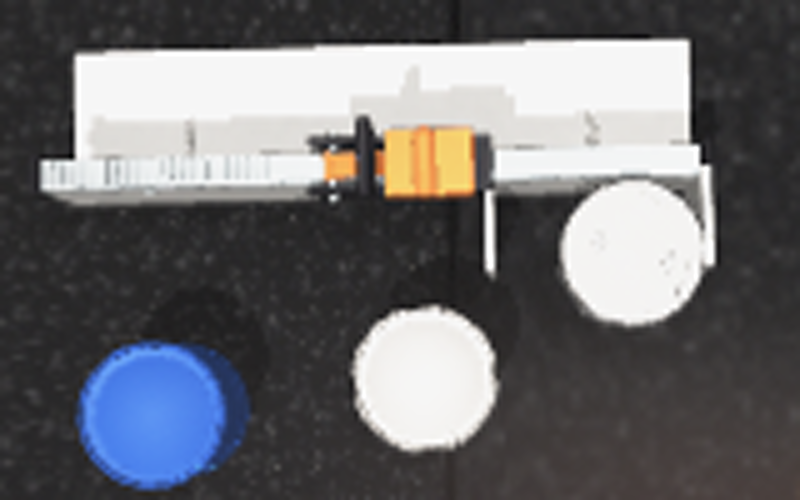

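View pics/c2.png

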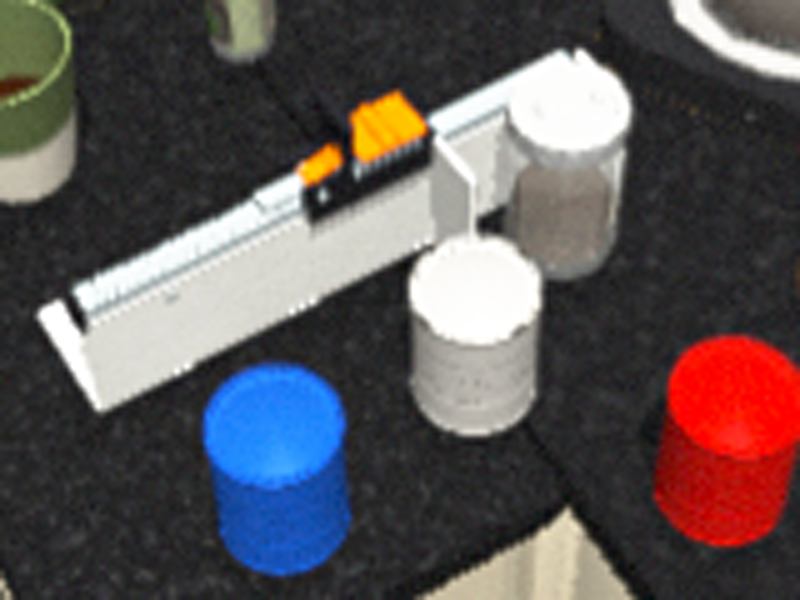

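Run:
```python
from h import *
C=lambda x,y:(220+(x+.5)/5-.5,155+(y+.5)/5-.5)
for n,x,y,z in[("railL_near",42,190,.0955),("railL_far",42,160,.0955),("railR_near",698,178,.0955),("railR_far",698,147,.0955),("end front",708,265,.1),("stopfront inner",495,273,.1),("stopfront out",485,273,.1),("ridge",427,163,.117),("wall near",366,193,.145),("wall far",362,118,.145),("base L far",76,52,0),("base R far",690,40,0),("tin",425,379,.086),("jar",634,253,.115),("blue",152,415,.086)]:
    print(n,np.round(ray("top",C(x,y),z),4))
k=get_calibration("top")["pose"];print(np.round(k,3))
# scene checks
D=lambda x,y:(235+(x+.5)/5-.5,175+(y+.5)/5-.5)
for n,x,y,z in[("railL near",88,302,.0955),("panel bottom L",103,410,0),("stop front top",474,183,.1),("stop front bot",474,240,.05),("tin top",475,290,.086)]:
    print("S",n,np.round(ray("scene",D(x,y),z),4))
```

```text
railL_near [ 0.5461 -0.0759  0.0955]
railL_far [ 0.5598 -0.0755  0.0955]
railR_near [ 0.5542 -0.3744  0.0955]
railR_far [ 0.5684 -0.3744  0.0955]
end front [ 0.5144 -0.3786  0.1   ]
stopfront inner [ 0.51   -0.2825  0.1   ]
stopfront out [ 0.5099 -0.2779  0.1   ]
ridge [ 0.5579 -0.2519  0.117 ]
wall near [ 0.542  -0.2271  0.145 ]
wall far [ 0.5744 -0.2249  0.145 ]
base L far [ 0.6241 -0.0683  0.    ]
base R far [ 0.633  -0.3793  0.    ]
tin [ 0.4619 -0.2509  0.086 ]
jar [ 0.5187 -0.3442  0.115 ]
blue [ 0.4444 -0.1266  0.086 ]
[[ 0.008  0.997 -0.08   0.473]
 [-1.     0.009  0.008 -0.29 ]
 [ 0.009  0.08   0.997  0.992]
 [ 0.     0.     0.     1.   ]]
S railL near [ 0.547  -0.0785  0.0955]
S panel bottom L [ 0.5484 -0.0732  0.    ]
S stop front top [ 0.5088 -0.2793  0.1   ]
S stop front bot [ 0.5096 -0.2806  0.05  ]
S tin top [ 0.4594 -0.2491  0.086 ]
```

Candidates for the tin (top picture): grey (305,231), blue (251,238), red (337,283). The grey ribbed one fits, and the crop confirms it. The blue and red ones are look-alikes. From the crops, the rack origin is at about (0.551, -0.231) with yaw 0.028, and the stop is at about 0.028.

Emit:
apply_moves([
  {"translation": [0,0,0],"twist": -0.9,"hand": 0},
  {"translation": [0,0,0],"twist": -0.9,"hand": 0},
  {"translation": [0,0,0],"twist": -0.9,"hand": 0},
  {"translation": [0,0,0],"twist": -0.9,"hand": 0},
  {"translation": [0,0,0],"twist": -0.62,"hand": 0},
  {"translation": [-0.14,-0.42,0],"twist": 0,"hand": 0},
  {"translation": [-0.14,-0.42,0],"twist": 0,"hand": 0},
  {"translation": [-0.14,-0.42,0],"twist": 0,"hand": 0},
])

```text
time: 1.9
tool_pos: [0.286, 0.4509, 0.2532]
tool_rot: [0.0, -0.014, 1.0, -0.0]
contact_force: [0.6, -0.1, 0.5]
gripper_width: -0.001
grasp_force: 0.0
```

Emit:
apply_moves([
  {"translation": [-0.14,-0.42,0],"twist": 0,"hand": 0},
  {"translation": [-0.14,-0.42,0],"twist": 0,"hand": 0},
  {"translation": [-0.14,-0.42,0],"twist": 0,"hand": 0},
  {"translation": [-0.14,-0.42,0],"twist": 0,"hand": 0},
  {"translation": [-0.14,-0.42,0],"twist": 0,"hand": 0},
  {"translation": [-0.14,-0.42,0],"twist": 0,"hand": 0},
  {"translation": [-0.14,-0.42,0],"twist": 0,"hand": 0},
  {"translation": [-0.14,-0.42,0],"twist": 0,"hand": 0},
])

```text
time: 2.7
tool_pos: [0.4072, 0.1175, 0.2537]
tool_rot: [0.001, -0.014, 1.0, 0.0]
contact_force: [1.3, -0.0, -0.2]
gripper_width: -0.002
grasp_force: 0.0
```

Emit:
apply_moves([
  {"translation": [-0.14,-0.42,0],"twist": 0,"hand": 0},
  {"translation": [-0.14,-0.42,0],"twist": 0,"hand": 0},
  {"translation": [-0.14,-0.42,0],"twist": 0,"hand": 0},
  {"translation": [-0.14,-0.42,0],"twist": 0,"hand": 0},
  {"translation": [-0.14,-0.42,0],"twist": 0,"hand": 0},
  {"translation": [-0.14,-0.42,0],"twist": 0,"hand": 0},
  {"translation": [0,0,0],"twist": 0,"hand": 0},
  {"translation": [0,0,0],"twist": 0,"hand": 0},
])

```text
time: 3.5
tool_pos: [0.4976, -0.131, 0.2531]
tool_rot: [-0.0, -0.013, 1.0, 0.0]
contact_force: [-1.0, 0.7, -0.0]
gripper_width: -0.0
grasp_force: 0.0
```

Emit:
apply_moves([
  {"translation": [-0.19,-0.4,0],"twist": 0,"hand": 0},
  {"translation": [-0.19,-0.4,0],"twist": 0,"hand": 0},
  {"translation": [-0.19,-0.4,0.2],"twist": 0,"hand": 0},
  {"translation": [0,0,0.3],"twist": 0,"hand": 0},
  {"translation": [0,0,0.3],"twist": 0,"hand": 0},
  {"translation": [0,0,0],"twist": 0,"hand": 0},
])

```text
time: 4.1
tool_pos: [0.5553, -0.2458, 0.1678]
tool_rot: [-0.004, -0.014, 1.0, 0.003]
contact_force: [-1.1, 1.0, -0.4]
gripper_width: 0.0
grasp_force: 0.0
```

Run:
```python
from h import *
s=save("scene","s1.png")
cv2.imwrite("pics/c3.png",cv2.resize(s[140:240,240:400],None,fx=5,fy=5,interpolation=cv2.INTER_CUBIC))
p=state()["tool_pos"]-[0,0,.022];print(p,(proj("scene",p)-[240,140])*5)
```

```text
[ 0.55659299 -0.24656074  0.14890623] [[343.32610136 258.39913921]]
```

View pics/c3.png

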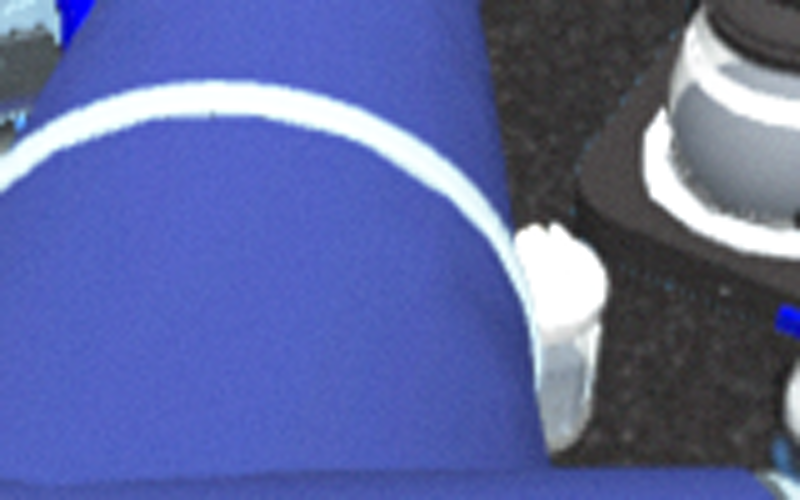

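The arm hides the stop in this view, so I'll go down on the pad by force.

Emit:
apply_moves([
  {"translation": [0,-0.03,0],"twist": 0,"hand": 0},
  {"translation": [0,0,0.1],"twist": 0,"hand": 0},
  {"translation": [0,0,0.1],"twist": 0,"hand": 0},
  {"translation": [0,0,0.06],"twist": 0,"hand": 0},
  {"translation": [0,0,0],"twist": 0,"hand": 0},
])

```text
time: 4.65
tool_pos: [0.5572, -0.2512, 0.1458]
tool_rot: [-0.001, -0.014, 1.0, 0.001]
contact_force: [0.3, 0.5, -0.0]
gripper_width: -0.003
grasp_force: 0.0
```

Emit:
apply_moves([
  {"translation": [0,0,0.04],"twist": 0,"hand": 0},
  {"translation": [0,0,0],"twist": 0,"hand": 0},
  {"translation": [0,0,0],"twist": 0,"hand": 0},
])

```text
time: 4.95
tool_pos: [0.5581, -0.2518, 0.1434]
tool_rot: [0.0, -0.014, 1.0, -0.0]
contact_force: [0.2, 0.3, 0.2]
gripper_width: 0.002
grasp_force: 0.0
```

Emit:
apply_moves([
  {"translation": [0,0,0.04],"twist": 0,"hand": 0},
  {"translation": [0,0,0.02],"twist": 0,"hand": 0},
  {"translation": [0,0,0],"twist": 0,"hand": 0},
])

```text
time: 5.25
tool_pos: [0.5584, -0.2519, 0.1376]
tool_rot: [0.0, -0.014, 1.0, -0.0]
contact_force: [0.0, 0.3, 2.5]
gripper_width: 0.001
grasp_force: 1.2
```

Emit:
apply_moves([
  {"translation": [0,0,0.04],"twist": 0,"hand": 0},
  {"translation": [0,0,0],"twist": 0,"hand": 0},
  {"translation": [0,0,0],"twist": 0,"hand": 0},
])

```text
time: 5.55
tool_pos: [0.5584, -0.2519, 0.1339]
tool_rot: [0.0, -0.014, 1.0, -0.0]
contact_force: [0.7, -0.1, 3.1]
gripper_width: 0.002
grasp_force: 2.0
```

Emit:
apply_moves([
  {"translation": [0,0,0.03],"twist": 0,"hand": 0},
  {"translation": [0,0,0],"twist": 0,"hand": 0},
  {"translation": [0,0.05,0],"twist": 0,"hand": 0},
  {"translation": [0,0.05,0],"twist": 0,"hand": 0},
  {"translation": [0,0.05,0],"twist": 0,"hand": 0},
  {"translation": [0,0.05,0],"twist": 0,"hand": 0},
  {"translation": [0,0,0],"twist": 0,"hand": 0},
])

```text
time: 6.25
tool_pos: [0.5577, -0.2313, 0.1307]
tool_rot: [0.0, -0.014, 1.0, -0.0]
contact_force: [-0.3, 0.1, 5.2]
gripper_width: -0.001
grasp_force: 2.6
```

Emit:
apply_moves([
  {"translation": [0,0.1,0],"twist": 0,"hand": 0},
  {"translation": [0,0.1,0],"twist": 0,"hand": 0},
  {"translation": [0,0.1,0],"twist": 0,"hand": 0},
  {"translation": [0,0.1,0],"twist": 0,"hand": 0},
  {"translation": [0,0.1,0],"twist": 0,"hand": 0},
  {"translation": [0,0.1,0],"twist": 0,"hand": 0},
  {"translation": [0,0.1,0],"twist": 0,"hand": 0},
  {"translation": [0,0,0],"twist": 0,"hand": 0},
])

```text
time: 7.05
tool_pos: [0.5555, -0.1607, 0.1305]
tool_rot: [-0.0, -0.014, 1.0, 0.0]
contact_force: [-1.3, -0.3, 4.9]
gripper_width: -0.001
grasp_force: 2.6
```

Emit:
apply_moves([
  {"translation": [0,0.06,0],"twist": 0,"hand": 0},
  {"translation": [0,0.05,0],"twist": 0,"hand": 0},
  {"translation": [0,0,0],"twist": 0,"hand": 0},
])

```text
time: 7.35
tool_pos: [0.5558, -0.1514, 0.1312]
tool_rot: [0.001, -0.014, 1.0, -0.001]
contact_force: [-0.5, -2.4, 5.1]
gripper_width: 0.005
grasp_force: 2.8
```

Emit:
apply_moves([
  {"translation": [0,0.04,0],"twist": 0,"hand": 0},
  {"translation": [0,0.03,0],"twist": 0,"hand": 0},
  {"translation": [0,0,0],"twist": 0,"hand": 0},
  {"translation": [0,0,0],"twist": 0,"hand": 0},
])

```text
time: 7.75
tool_pos: [0.5556, -0.1461, 0.1312]
tool_rot: [0.001, -0.014, 1.0, -0.003]
contact_force: [0.7, -9.0, 4.4]
gripper_width: -0.001
grasp_force: 7.0
```

Emit:
apply_moves([
  {"translation": [0,0.03,0],"twist": 0,"hand": 0},
  {"translation": [0,0,0],"twist": 0,"hand": 0},
  {"translation": [0,0,0],"twist": 0,"hand": 0},
])

```text
time: 8.05
tool_pos: [0.5557, -0.146, 0.1313]
tool_rot: [0.001, -0.013, 1.0, -0.006]
contact_force: [0.9, -17.1, 1.9]
gripper_width: -0.002
grasp_force: 12.3
```

Emit:
apply_moves([
  {"translation": [0,-0.05,0],"twist": 0,"hand": 0},
  {"translation": [0,0,-0.1],"twist": 0,"hand": 0},
  {"translation": [0,0,-0.3],"twist": 0,"hand": 0},
  {"translation": [0,0,-0.4],"twist": 0,"hand": 0},
  {"translation": [0.4,0.1,-0.2],"twist": 0,"hand": 0.4},
  {"translation": [0.4,0.1,0],"twist": 0,"hand": 0.4},
  {"translation": [0.4,0,0],"twist": 0,"hand": 0.4},
  {"translation": [0.4,0,0],"twist": 0,"hand": 0.4},
])

```text
time: 8.85
tool_pos: [0.3926, -0.1289, 0.2294]
tool_rot: [-0.001, -0.014, 1.0, 0.001]
contact_force: [0.6, 0.2, -0.1]
gripper_width: 0.398
grasp_force: 0.0
```

Run:
```python
from h import *
s=save("top","t2.png")
cv2.imwrite("pics/c4.png",cv2.resize(s[155:255,220:380],None,fx=5,fy=5,interpolation=cv2.INTER_CUBIC))
print(state()["tool_pos"],state()["gripper_width"],rec("top","tin"),rec("top","stop"))
```

```text
[ 0.38814736 -0.12829572  0.22816714] 0.39987942815545024 [(0.98, [0.443, -0.131, 0.078]), (0.67, [0.345, -0.321, 0.088]), (0.55, [0.466, -0.254, 0.082])] [(0.82, [0.551, -0.15, 0.108])]
```

View pics/c4.png

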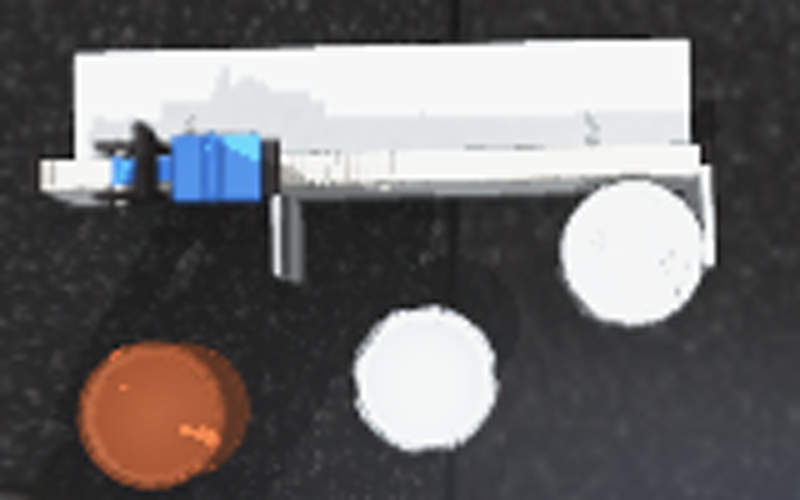

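This frame has red and blue swapped: the orange parts show blue, and the blue look-alike shows orange. Positions haven't changed. The stop is at the far left (ridge at crop 210,165), and the tin still stands at crop (425,379). Next I'll go in front of the tin.

Emit:
apply_moves([
  {"translation": [-0.02,-0.4,0],"twist": 0,"hand": 0.4},
  {"translation": [-0.03,-0.4,0],"twist": 0,"hand": 0.4},
  {"translation": [-0.03,-0.4,0],"twist": 0,"hand": 0.4},
  {"translation": [0,0,0],"twist": 0,"hand": 0.4},
  {"translation": [0,0,0],"twist": 0,"hand": 0.4},
])

```text
time: 9.5
tool_pos: [0.4063, -0.2501, 0.2295]
tool_rot: [-0.001, -0.013, 1.0, 0.001]
contact_force: [0.8, -0.2, -0.1]
gripper_width: 0.4
grasp_force: 0.0
```

Emit:
apply_moves([
  {"translation": [0.06,0,0.3],"twist": 0,"hand": 0.4},
  {"translation": [0,0,0.4],"twist": 0,"hand": 0.4},
  {"translation": [0,0,0.4],"twist": 0,"hand": 0.4},
  {"translation": [0,0,0.3],"twist": 0,"hand": 0.4},
  {"translation": [0,0,0.26],"twist": 0,"hand": 0.4},
  {"translation": [0,0,0],"twist": 0,"hand": 0.4},
  {"translation": [0,0,0],"twist": 0,"hand": 0.4},
])

```text
time: 10.2
tool_pos: [0.4002, -0.2491, 0.0644]
tool_rot: [-0.0, -0.014, 1.0, 0.0]
contact_force: [1.0, -0.4, 1.6]
gripper_width: 0.403
grasp_force: 0.0
```

Emit:
apply_moves([
  {"translation": [-0.08,0,0],"twist": 0,"hand": 0.4},
  {"translation": [-0.05,0,0],"twist": 0,"hand": 0.4},
  {"translation": [-0.05,0,0],"twist": 0,"hand": 0.4},
  {"translation": [-0.05,0,0],"twist": 0,"hand": 0.4},
  {"translation": [-0.05,0,0],"twist": 0,"hand": 0.4},
  {"translation": [-0.05,0,0],"twist": 0,"hand": 0.4},
  {"translation": [-0.05,0,0],"twist": 0,"hand": 0.4},
  {"translation": [-0.05,0,0],"twist": 0,"hand": 0.4},
])

```text
time: 11.0
tool_pos: [0.4424, -0.2491, 0.0646]
tool_rot: [-0.001, -0.014, 1.0, 0.0]
contact_force: [-6.7, -0.5, 5.4]
gripper_width: 0.401
grasp_force: 3.6
```

Emit:
apply_moves([
  {"translation": [-0.05,0,0],"twist": 0,"hand": 0.4},
  {"translation": [-0.05,0,0],"twist": 0,"hand": 0.4},
  {"translation": [-0.05,0,0],"twist": 0,"hand": 0.4},
  {"translation": [-0.05,0,0],"twist": 0,"hand": 0.4},
  {"translation": [-0.04,0,0],"twist": 0,"hand": 0.4},
  {"translation": [0,0,0],"twist": 0,"hand": 0.4},
])

```text
time: 11.6
tool_pos: [0.4669, -0.2484, 0.0645]
tool_rot: [-0.001, -0.014, 1.0, 0.0]
contact_force: [-3.9, -0.1, 4.0]
gripper_width: 0.401
grasp_force: 2.5
```

Emit:
apply_moves([
  {"translation": [-0.03,0,0],"twist": 0,"hand": 0.4},
  {"translation": [-0.03,0,0],"twist": 0,"hand": 0.4},
  {"translation": [-0.03,0,0],"twist": 0,"hand": 0.4},
  {"translation": [0,0,0],"twist": 0,"hand": 0.4},
])

```text
time: 12.0
tool_pos: [0.4757, -0.2481, 0.0644]
tool_rot: [-0.001, -0.014, 1.0, 0.0]
contact_force: [-5.5, 0.8, 4.5]
gripper_width: 0.404
grasp_force: 3.0
```

Run:
```python
from h import *
s=save("scene","s3.png");t=save("top","t3.png")
cv2.imwrite("pics/c5.png",np.hstack([cv2.resize(x,None,fx=2.5,fy=2.5,interpolation=cv2.INTER_CUBIC) for x in(s[160:320,220:380,::-1],t[140:300,220:380,::-1])]))
```

```text
(no output)
```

View pics/c5.png

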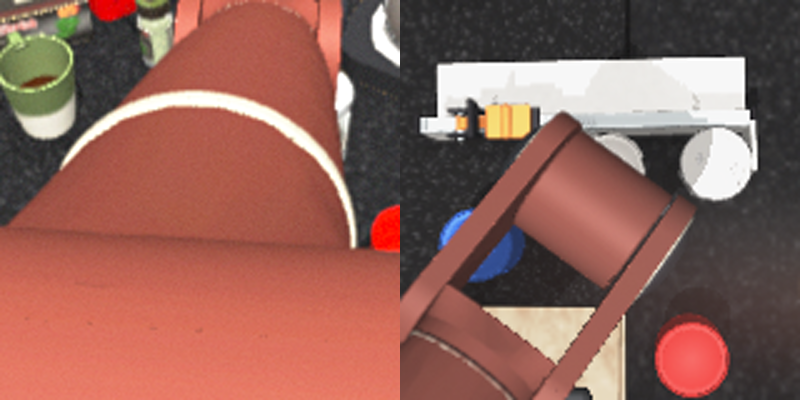

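The channels are normal again now. The tin's rim shows close to the panel at crop (615,150), between the jar and the stop. I'll creep in until it touches the panel.

Emit:
apply_moves([
  {"translation": [-0.03,0,0],"twist": 0,"hand": 0.4},
  {"translation": [0,0,0],"twist": 0,"hand": 0.4},
  {"translation": [0,0,0],"twist": 0,"hand": 0.4},
])

```text
time: 12.4
tool_pos: [0.4787, -0.2479, 0.0644]
tool_rot: [-0.0, -0.014, 1.0, 0.0]
contact_force: [-5.2, -0.4, 3.6]
gripper_width: 0.402
grasp_force: 3.3
```

Emit:
apply_moves([
  {"translation": [-0.03,0,0],"twist": 0,"hand": 0.4},
  {"translation": [0,0,0],"twist": 0,"hand": 0.4},
  {"translation": [0,0,0],"twist": 0,"hand": 0.4},
])

```text
time: 12.7
tool_pos: [0.4796, -0.2479, 0.0642]
tool_rot: [-0.003, -0.014, 1.0, 0.0]
contact_force: [-13.8, -0.3, 10.4]
gripper_width: 0.402
grasp_force: 7.9
```

Emit:
apply_moves([
  {"translation": [0.1,0,0],"twist": 0,"hand": 0.4},
  {"translation": [0.2,0,0],"twist": 0,"hand": 0.4},
  {"translation": [0.1,0,-0.2],"twist": 0,"hand": 0.2},
  {"translation": [0,0,-0.45],"twist": 0,"hand": 0},
  {"translation": [0,0,-0.45],"twist": 0,"hand": 0},
  {"translation": [0,0,-0.45],"twist": 0,"hand": 0},
  {"translation": [0,0.2,-0.2],"twist": 0,"hand": 0},
  {"translation": [-0.2,0.4,0],"twist": 0,"hand": 0},
])

```text
time: 13.5
tool_pos: [0.462, -0.1903, 0.2444]
tool_rot: [0.005, -0.011, 1.0, -0.003]
contact_force: [1.7, -0.0, -0.6]
gripper_width: -0.0
grasp_force: 0.0
```

Emit:
apply_moves([
  {"translation": [-0.3,0.4,0],"twist": 0,"hand": 0},
  {"translation": [-0.3,0.4,0],"twist": 0,"hand": 0},
  {"translation": [-0.3,0.08,0],"twist": 0,"hand": 0},
  {"translation": [-0.05,0,0],"twist": 0,"hand": 0},
  {"translation": [0,0,0],"twist": 0,"hand": 0},
])

```text
time: 14.0
tool_pos: [0.5533, -0.0974, 0.2386]
tool_rot: [-0.0, -0.014, 1.0, 0.0]
contact_force: [-0.6, -1.1, 0.2]
gripper_width: -0.001
grasp_force: 0.0
```

Run:
```python
from h import *
s=state();print(s["tool_pos"],s["contact_force"]);print(rec("top","tin"),rec("top","coffee_jar"))
```

```text
[ 0.55326957 -0.09738517  0.2386383 ] [-0.63270596 -1.08068184  0.18819912]
[(0.95, [0.348, -0.322, 0.082]), (0.57, [0.435, -0.147, 0.082]), (0.55, [0.535, -0.263, 0.081])] [(0.84, [0.521, -0.343, 0.115])]
```

Emit:
apply_moves([
  {"translation": [0,0,0.35],"twist": 0,"hand": 0},
  {"translation": [0,0,0.35],"twist": 0,"hand": 0},
  {"translation": [0,0,0.15],"twist": 0,"hand": 0},
  {"translation": [0,0,0.07],"twist": 0,"hand": 0},
  {"translation": [0,0,0],"twist": 0,"hand": 0},
  {"translation": [0,-0.05,0],"twist": 0,"hand": 0},
  {"translation": [0,-0.05,0],"twist": 0,"hand": 0},
  {"translation": [0,-0.05,0],"twist": 0,"hand": 0},
])

```text
time: 14.9
tool_pos: [0.5542, -0.1133, 0.149]
tool_rot: [0.001, -0.014, 1.0, 0.0]
contact_force: [-0.4, 8.2, 5.5]
gripper_width: -0.001
grasp_force: 4.0
```

Emit:
apply_moves([
  {"translation": [0,-0.05,0],"twist": 0,"hand": 0},
  {"translation": [0,-0.05,0],"twist": 0,"hand": 0},
  {"translation": [0,-0.05,0],"twist": 0,"hand": 0},
  {"translation": [0,-0.05,0],"twist": 0,"hand": 0},
  {"translation": [0,0,0],"twist": 0,"hand": 0},
])

```text
time: 15.4
tool_pos: [0.5547, -0.1328, 0.1486]
tool_rot: [0.001, -0.013, 1.0, 0.0]
contact_force: [1.2, 3.2, 3.2]
gripper_width: -0.006
grasp_force: 1.9
```

Emit:
apply_moves([
  {"translation": [0,-0.05,0],"twist": 0,"hand": 0},
  {"translation": [0,-0.05,0],"twist": 0,"hand": 0},
  {"translation": [0,-0.05,0],"twist": 0,"hand": 0},
  {"translation": [0,-0.05,0],"twist": 0,"hand": 0},
  {"translation": [0,0,0],"twist": 0,"hand": 0},
])

```text
time: 15.9
tool_pos: [0.5552, -0.1521, 0.1483]
tool_rot: [0.001, -0.014, 1.0, 0.001]
contact_force: [0.9, 5.7, 2.8]
gripper_width: -0.003
grasp_force: 3.1
```

Emit:
apply_moves([
  {"translation": [0,-0.05,0],"twist": 0,"hand": 0},
  {"translation": [0,-0.05,0],"twist": 0,"hand": 0},
  {"translation": [0,-0.03,0],"twist": 0,"hand": 0},
  {"translation": [0,0,0],"twist": 0,"hand": 0},
])

```text
time: 16.3
tool_pos: [0.5555, -0.1649, 0.1482]
tool_rot: [0.001, -0.014, 1.0, 0.001]
contact_force: [1.5, 6.2, 3.2]
gripper_width: 0.002
grasp_force: 3.1
```

Emit:
apply_moves([
  {"translation": [0,-0.03,0],"twist": 0,"hand": 0},
  {"translation": [0,-0.03,0],"twist": 0,"hand": 0},
  {"translation": [0,0,0],"twist": 0,"hand": 0},
  {"translation": [0,0,0],"twist": 0,"hand": 0},
])

```text
time: 16.7
tool_pos: [0.5557, -0.1707, 0.1481]
tool_rot: [0.001, -0.014, 1.0, 0.001]
contact_force: [1.6, 6.9, 3.1]
gripper_width: -0.001
grasp_force: 3.3
```

Emit:
apply_moves([
  {"translation": [0,-0.03,0],"twist": 0,"hand": 0},
  {"translation": [0,0,0],"twist": 0,"hand": 0},
  {"translation": [0,0,0],"twist": 0,"hand": 0},
])

```text
time: 17.0
tool_pos: [0.5558, -0.1735, 0.1481]
tool_rot: [0.001, -0.014, 1.0, 0.001]
contact_force: [1.6, 8.1, 3.5]
gripper_width: 0.003
grasp_force: 3.8
```

Emit:
apply_moves([
  {"translation": [0,-0.03,0],"twist": 0,"hand": 0},
  {"translation": [0,0,0],"twist": 0,"hand": 0},
  {"translation": [0,0,0],"twist": 0,"hand": 0},
])

```text
time: 17.3
tool_pos: [0.5558, -0.174, 0.1482]
tool_rot: [0.001, -0.014, 1.0, 0.004]
contact_force: [1.6, 15.9, 6.6]
gripper_width: -0.002
grasp_force: 8.0
```

The push force rises at stop ≈ 0.062, so everything is snug. I'll back off and look.

Emit:
apply_moves([
  {"translation": [0,0.05,0],"twist": 0,"hand": 0},
  {"translation": [0,0.15,0],"twist": 0,"hand": 0},
  {"translation": [0,0.1,-0.4],"twist": 0,"hand": 0},
  {"translation": [0,0.3,-0.4],"twist": 0,"hand": 0},
  {"translation": [0.2,0.4,0],"twist": 0,"hand": 0},
  {"translation": [0.2,0.4,0],"twist": 0,"hand": 0},
  {"translation": [0.2,0.4,0],"twist": 0,"hand": 0},
  {"translation": [0.2,0.4,0],"twist": 0,"hand": 0},
])

```text
time: 18.1
tool_pos: [0.4678, 0.0411, 0.2271]
tool_rot: [0.0, -0.013, 1.0, -0.0]
contact_force: [0.2, -0.0, 0.1]
gripper_width: 0.0
grasp_force: 0.0
```

Emit:
apply_moves([
  {"translation": [0.2,0.4,0],"twist": 0,"hand": 0},
  {"translation": [0.2,0.4,0],"twist": 0,"hand": 0},
  {"translation": [0.2,0.4,0],"twist": 0,"hand": 0},
  {"translation": [0,0.4,0],"twist": 0,"hand": 0},
  {"translation": [0,0,0],"twist": 0,"hand": 0},
])

```text
time: 18.6
tool_pos: [0.4034, 0.2015, 0.2273]
tool_rot: [0.0, -0.016, 1.0, 0.0]
contact_force: [-0.1, -0.6, 0.0]
gripper_width: 0.002
grasp_force: 0.0
```

Run:
```python
from h import *
s=save("scene","s4.png");t=save("top","t4.png")
cv2.imwrite("pics/c6.png",np.hstack([cv2.resize(x,None,fx=3,fy=3,interpolation=cv2.INTER_CUBIC) for x in(s[160:300,250:383,::-1],t[140:280,240:373,::-1])]))
print(rec("top","tin"),rec("top","coffee_jar"),rec("top","stop"))
```

```text
[(0.92, [0.442, -0.132, 0.081]), (0.83, [0.521, -0.28, 0.08]), (0.74, [0.346, -0.322, 0.082])] [(0.84, [0.519, -0.344, 0.114]), (0.17, [0.517, -0.279, 0.082])] [(0.91, [0.558, -0.21, 0.115])]
```

View pics/c6.png

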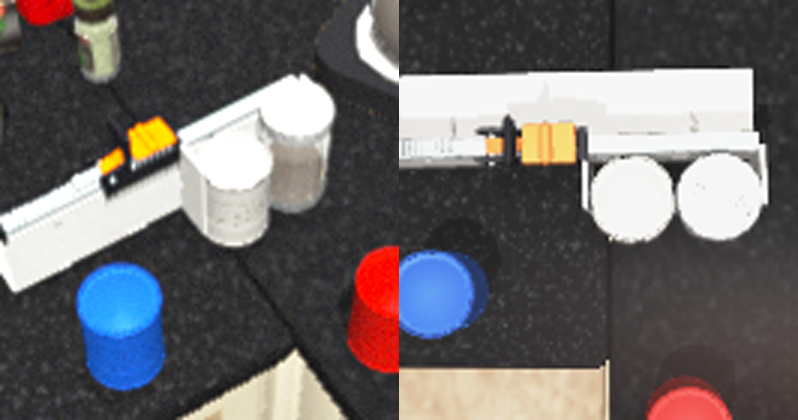

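Tin and jar stand upright side by side against the panel, with the stop plate at the tin (right crop, tin (633,199), jar (719,197), ridge (547,142)). I'll check the stop reading, then hand in.

Run:
```python
from h import *
C=lambda x,y:(240+(x-399+.5)/3-.5,140+(y+.5)/3-.5)
r=ray("top",C(547,142),.117);t=ray("top",C(633,199),.086);o=np.array([.551,-.231]);R=np.array([[1,.028],[-.028,1]])
print("stop",(R@(r[:2]-o))[1]+.049,"tin",R@(t[:2]-o))
if (R@(r[:2]-o))[1]+.049<.069: print(job_done())
```

```text
stop 0.0633937870829391 tin [-0.03452695 -0.04819321]
the job is handed in; nothing more can be done
None
```

The job is handed in: the tin stands against the back panel beside the coffee jar, both upright, and the stop is pushed up snugly at about 0.063 by my last camera measurement; the final verdict was not shown to me.

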